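Hold back the ratchet belt tensioner of a carton-sealer drive for fitting the belt

TASK

The carton sealer's belt drive stands on the bench with its belt off, and the new belt can only be slipped on while the sprung tensioner arm is held back. If the throw-over pawl with the red ball has been left thrown back, flip it over first so that it lies on the ratchet and can catch the arm; if it already lies on the ratchet, leave it alone. Then push the arm back by its yellow idler block, past the third and last click of the ratchet, and finish while you are still holding it there against its spring, clear of the pawl, with the other things on the bench and the drive left where they are.

Things in the scene. Friction and masses are not known exactly. Their poses are not given: they have to be found in the camera images.
- belt_drive: belt drive on its stand, bolted down: grey plate 280 x 370 mm, its top 90 mm above the bench, on two aluminium rails. Origin: centre of the stand's underside, on the bench; at yaw 0 its x points away from the robot, y to the robot's left. Flanged pulleys in its frame (mm): motor pulley 60 diameter at x 95, y 125; driven pulley 96 diameter at x 88, y -105; tops 160 above the bench
- pivot_point (a point): the tensioner arm's upright pivot, on the plate's top, 90 mm above the bench; in the drive's frame at x -35 mm, y 30 mm. From here, in the drive's frame, the idler axis lies at (130 sin(a - 0.30), -130 cos(a - 0.30)) mm for arm joint value a. On the other side of the pivot (+y) the arm's tail carries a steel and brass ratchet insert with three saw teeth
- tensioner_arm (a joint): arm angle about its pivot, rad: 0 = sprung fully out (start); grows as the block is pushed along the drive's +x, counterclockwise from above; 0.62 = rear rubber stop. A spring returns it: 5 N at the block at 0, 14 N at 0.62. With the pawl on the ratchet it clicks at about 0.16, 0.29, 0.42 (let go, the pawl then stops it at 0.385); beyond 0.43 it is past the last click
- idler_block: yellow idler block with black roller (36 mm diameter) on the arm's end; turns with the arm. Origin: roller axis at the block's underside, 110 mm above the bench. x: the way it is pushed back; y: along the arm to the pivot. The block is 41 mm high; on it stands a yellow push lug centred on the axis, 12 mm thick (x), 32 mm wide (y), 40 to 71 mm above the origin, its top 181 mm above the bench
- lug_face (a point): centre of the push lug's front face (the face to push), 6 mm in front of the roller's axis, 168.5 mm above the bench, 12.5 mm below the lug's top edge
- throw_pawl (a joint): angle of the throw-over pawl on its level hinge along the drive's y at x 30 mm, y 105 mm, 137 mm above the bench, rad: 0 = thrown back, leaning away from the robot; 2.06 = lying on the ratchet, towards the robot (a passing tooth lifts it by up to 0.08). Under 1 N tips it; past its balance at 0.51 it falls over by itself
- ball_center (a point): centre of the red ball grip, 22 mm diameter, on a thin rod at the end of the throw-over pawl, 92 mm from its hinge. In the drive's frame, thrown back: x 79, y 105, z 215 mm; balanced: x 34, z 229 mm; lying on the ratchet: x -62, y 105, z 143 mm. Thrown back it is flipped by pushing the ball along the drive's -x
- bearing: steel ball bearing, ring of 47 mm outside diameter, 14 mm high, lying on the drive's plate; origin at the centre of its underside
- spanner: open-ended spanner, 170 mm long, lying on the bench beside the drive; origin under its middle
- screwdriver: screwdriver with orange handle, 200 mm long, lying on the bench beside the drive; origin under its middle
- tape_roll: roll of blue packing tape lying flat on the bench, 110 mm diameter, 50 mm high; origin at the centre of its underside
- spray_can: plain white spray can, 54 mm diameter, 165 mm high, standing on the bench; origin at the centre of its underside
- spare_idler: spare black idler roller, 39 mm diameter, 34 mm high, standing on the bench; origin at the centre of its underside
- parts_tray: blue open parts tray, 130 x 100 mm, 35 mm high, on the bench; origin at the centre of its underside

How it is judged:
At the end, for the whole second after the job is handed in: The tensioner arm has passed the third click and stands still clear of the pawl (above 0.405 rad), the pawl has dropped behind the last tooth (above 2.03 rad), the fingers press on the idler block with more than 4 N, and none of the bystanders has moved 25 mm (value of joint tensioner_arm above 0.405 rad and velocity of joint tensioner_arm between -0.05 and 0.05 rad/s and value of joint throw_pawl above 2.03 rad and contact force between the fingers and idler_block above 4 N and distance of each of bearing, spanner, screwdriver, tape_roll, spray_can, spare_idler, parts_tray from where it was at the start of the episode below 0.025 m); the arm keeps its last pose, push and grip.
It fails at once if the tensioner arm is pushed into the ratchet's travel (beyond 0.10 rad) while the pawl does not lie on the ratchet (value of joint tensioner_arm above 0.1 rad and value of joint throw_pawl below 1.7 rad).
It fails at once if a pawl that lay on the ratchet from the start is lifted off it (by more than about 0.3 rad) (value of joint throw_pawl between 1.3 and 1.75 rad and velocity of joint throw_pawl below -0.02 rad/s and distance of ball_center from where it was at the start of the episode below 0.08 m).
It fails at once if a bystander is knocked (moved more than 25 mm) (distance of any of bearing, spanner, screwdriver, tape_roll, spray_can, spare_idler, parts_tray from where it was at the start of the episode above 0.025 m).
It also fails if it takes over 45 s, if anything falls off the work surface, if the arm or the gripper's body presses on something with over 40 N, if the wrist force passes 120 N, or if a joint passes its speed limit or range.

ROBOT

A 6-joint arm with a two-finger parallel gripper is mounted at the origin on the work surface. World frame = base frame: x ahead of the robot, y to its left, z up, the work surface at z = 0. Lengths are in m, angles in rad, forces in N, time in s.
With the tool pointing down it reaches from about 0.325 to 0.9 m from the base axis. Payload 3.5 kg.
Tool frame: the origin (TCP) lies on the centre line of the jaws, within the pads' length; the fingertips stand 8 mm ahead of it and the grasp point (between the pads) lies 11 mm behind it; z points along the fingers, y is the line along which they close (so a half turn about z gives the same grasp; the last joint's range is limited). The gripper opens to 85 mm and grips with 20 to 120 N. Pads are 22 mm wide; open, the fingers measure 114 mm over their backs; the gripper's body (76 mm by 85 mm) begins 54 mm behind the grasp point. The pads swing forward as they close: fully open they stand 13 mm farther back than shut.
Start: joints at [1.168, 0.276, -0.026, 1.268, 0, 1.467], TCP at [0.185, 0.597, 0.239] pointing down, gripper open.
Joint ranges: [-3.12, 3.12], [-0.85, 1.88], [-1.08, 1.24], [-1.95, 2.15], [-1.57, 1.53], [-3.14, 3.14]. Speed limits (rad/s): [2.57, 2.57, 3.14, 3.14, 3.14, 3.14].

INTERFACE

Orientations are given as a unit quaternion [w, x, y, z].
In Python, from bench import r, camera, close_job, models gives the robot as it stands.
- The arm moves only by the tool send_rows, never from a script. Its argument "commands" is a list of rows, each a list of 3 entries, a list of its own where there are three numbers: the turn, a rotation vector about the world's x, y, z in rad, then the shift along the world's x, y, z in cm, then the finger opening in cm, from 0 to 8.54. In form: [[[ax, ay, az], [dx, dy, dz], fingers], ...]. A call has 1 to 20 rows; each row shifts and turns the commanded pose from where the row before left it; what a row does not reach is not made up. A row lasts 1/10 s, in which the tool goes at most 50 mm and 8.59 degrees, less where a joint would pass 70% of its speed; a pose out of reach is approached as far as the arm can. A call is refused whole if a number of a shift passes 5 or a number of a turn 0.15, either way. A call with a gripper value outside its range is refused whole. The fingers move at their own pace and stop on an object; "grip_force" is the grip in N (left out, the last holds). Time passes only in rows, so rows that do not move let the fingers close. It gives the time, the measured TCP pose, the force, the opening and the grip force at its end, in the units of the state.
- r.state(): the state, without advancing time (a new reading comes with each control period).
- camera(name): name is "scene" or "top"; returns a dict with "pixels" (420x560x3 uint8, red, green, blue), "depth" (420x560 float32, m along the optical axis (not along the pixel's ray), 0 where there is no reading), "fx", "fy", "cx", "cy" (pixels), "rvec" (rotation vector, rad) and "tvec" (3), from world to camera coordinates, as OpenCV has them. Camera axes: x right, y down, z forward; pixel columns grow to the right and rows downward; lengths in m; the calibration is good to about 2 mm. A picture is of the moment at which its call begins.
- close_job(): hands the job in; it is judged then, once.
Trained networks look in the newest picture that a camera, given by its name, has taken for a name from the list of things; names that differ only in an ending like _2 or _b are one class to them, and where a whole thing is asked for, a point or a joint stands for the part that bears it (a point fixed in the world has none). Each returns a list of dicts, best first, with "confidence" (0 to 1); they miss things now and then, are a little off and sometimes report something else, mostly with a low value. They report only what shows in the picture. A call takes as long as a camera call.
- models.search_frame(camera, name): "box" ([left, top, right, bottom] as shares, 0 to 1, of the picture: columns of its width, rows of its height, round what is visible of it).
- models.cut_out(camera, name): "mask" (420x560 bool, what is visible of it) and "box" ([left, top, right, bottom] as shares, 0 to 1, of the picture: columns of its width, rows of its height, round what is visible of it).
- models.landmark_of(camera, name): "location" ([column, row] as shares, 0 to 1, of the picture: columns of its width, rows of its height: a listed point, or the origin of a listed thing).
The state is a dict: "clock": time; "joints": joint angles; "dq": joint speeds; "tau": joint torques, N m; "tcp_pos": TCP position; "eef_rot": TCP orientation; "wrist_force": force on the tool from outside, world axes, zero at the start; "moment": the same for the moment, N m; "grip_width": finger opening in m; "finger_force": force on a finger pad.
Only numpy, scipy, OpenCV 4.12 (cv2) and the standard library are available. Lean on these libraries where they do the work, as an engineer would, in place of code of your own. Each camera call takes 0.05 s, during which the arm holds its last target. There are 200 camera calls.

## Working session

There is one attempt and no reset: what is moved stays moved. The work goes in short steps, Python scripts to look and compute and a tool call to move; the robot and the scene stay as the last step left them, time stands still between calls to the robot, and variables do not carry over. Pictures are saved under pics/ and viewed, at most 10 in all, crops included, and the job is handed in when it is done.

Besides the shell and the picture viewer there is one more tool, called in YAML: its name, and indented under it one key for each argument. send_rows: Moves the arm, as the interface text tells. Its arguments: {"type":"object","properties":{"commands":{"type":"array","items":{"type":"array"}},"grip_force":{"type":"number"}},"required":["commands"]}

```bash
mkdir -p pics
cat > h.py <<'E'
import numpy as np, cv2
from bench import r, camera, close_job, models
def world(c,u,v,d=None):
    R=cv2.Rodrigues(np.array(c["rvec"],float))[0]; t=np.array(c["tvec"],float).ravel()
    if d is None: d=c["depth"][int(v),int(u)]
    p=np.array([(u-c["cx"])/c["fx"]*d,(v-c["cy"])/c["fy"]*d,d])
    return R.T@(p-t)
def ray_z(c,u,v,z):
    o=world(c,u,v,0.);p=world(c,u,v,1.);return o+(p-o)*(z-o[2])/(p[2]-o[2])
def proj(c,P):
    return cv2.projectPoints(np.array([P],float),np.array(c["rvec"],float),np.array(c["tvec"],float),np.array([[c["fx"],0,c["cx"]],[0,c["fy"],c["cy"]],[0,0,1]]),None)[0].ravel()
E
python3 - <<'E'
from h import *
ims=[]
for n in ("scene","top"):
    c=camera(n); cv2.imwrite(f"pics/{n}0.png",c["pixels"][:,:,::-1])
    for k,z in (("belt_drive",0),("pivot_point",.09),("lug_face",.1685),("ball_center",.15),("idler_block",.11),("bearing",.09),("spray_can",0),("tape_roll",0),("spare_idler",0),("parts_tray",0),("spanner",0),("screwdriver",0)):
        for m in models.landmark_of(n,k)[:1]:
            u,v=m["location"][0]*560,m["location"][1]*420
            print(n,k,round(m["confidence"],2),round(u),round(v),ray_z(c,u,v,z).round(3),world(c,min(u,559),min(v,419)).round(3))
s=r.state();print(s["clock"],s["tcp_pos"],s["eef_rot"],s["wrist_force"])
E
```

```text
scene belt_drive 0.96 284 265 [0.594 0.068 0.   ] [0.636 0.077 0.09 ]
scene pivot_point 0.68 294 230 [0.541 0.08  0.09 ] [0.563 0.084 0.13 ]
scene lug_face 0.81 237 206 [ 0.555 -0.051  0.168] [ 0.553 -0.052  0.165]
scene ball_center 0.68 323 205 [0.493 0.137 0.15 ] [0.494 0.137 0.152]
scene idler_block 0.77 241 215 [ 0.542 -0.051  0.11 ] [ 0.565 -0.041  0.15 ]
scene bearing 0.79 289 281 [0.673 0.099 0.09 ] [0.672 0.099 0.087]
scene spray_can 0.66 397 266 [0.532 0.342 0.   ] [0.564 0.334 0.06 ]
scene tape_roll 0.61 156 260 [ 0.657 -0.251  0.   ] [ 0.657 -0.251 -0.   ]
scene spare_idler 0.77 177 289 [ 0.72  -0.171  0.   ] [ 0.73  -0.162  0.028]
scene parts_tray 0.86 402 216 [0.382 0.339 0.   ] [0.383 0.339 0.001]
scene screwdriver 0.66 368 249 [0.5   0.266 0.   ] [0.509 0.265 0.015]
top belt_drive 0.62 344 188 [ 0.658 -0.15   0.   ] [ 0.655 -0.149  0.011]
top pivot_point 0.67 268 216 [0.55  0.065 0.09 ] [0.54  0.064 0.14 ]
top lug_face 0.76 313 216 [ 0.537 -0.052  0.169] [ 0.541 -0.053  0.15 ]
top ball_center 0.51 236 232 [0.491 0.142 0.15 ] [0.49  0.142 0.153]
top idler_block 0.5 310 219 [ 0.541 -0.049  0.11 ] [ 0.532 -0.046  0.152]
top bearing 0.6 259 172 [0.673 0.093 0.09 ] [0.674 0.093 0.087]
top spray_can 0.55 174 223 [0.538 0.337 0.   ] [0.519 0.316 0.099]
top tape_roll 0.98 378 189 [ 0.66  -0.251  0.   ] [ 0.66  -0.251 -0.001]
top spare_idler 0.44 350 167 [ 0.724 -0.168  0.   ] [ 0.715 -0.164  0.029]
top parts_tray 0.83 167 283 [0.366 0.341 0.   ] [0.365 0.34  0.004]
top spanner 0.7 343 188 [ 0.659 -0.148  0.   ] [ 0.656 -0.147  0.009]
top screwdriver 0.84 199 232 [0.514 0.263 0.   ] [0.514 0.263 0.001]
1.3 [0.18458279 0.59715108 0.23931751] [1.22678752e-05 1.49320896e-01 9.88788789e-01 3.64775592e-05] [-0.77041413  0.2558647  -0.31311946]
```

```bash
ls
```

```text
h.py
pics
```

View pics/scene0.png

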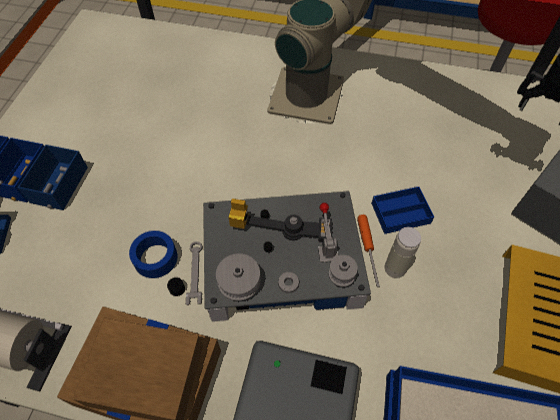

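View pics/top0.png

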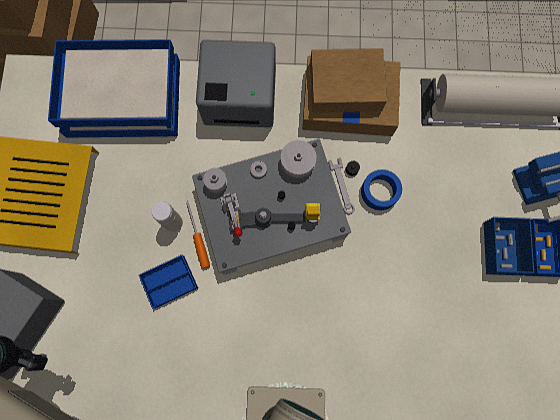

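The scene and top pictures show the red ball towards the robot (scene 323,205; top 237,231) at z≈0.15. The pawl already lies on the ratchet, so I'll leave it alone. The lug is at about (237,206) in the scene picture.

```bash
cat > fit.py <<'E'
from h import *
from scipy.optimize import least_squares
c=camera("top"); cs=camera("scene")
obs=[];
def put(fr,p): obs.append((fr,p[:2]))
# plate mask fit: min area rect of pixels whose height is near plate top
H,W=c["depth"].shape; u,v=np.meshgrid(np.arange(W),np.arange(H))
R=cv2.Rodrigues(np.array(c["rvec"],float))[0]; t=np.array(c["tvec"],float).ravel()
d=c["depth"]; P=np.stack([(u-c["cx"])/c["fx"]*d,(v-c["cy"])/c["fy"]*d,d],-1)
P=(P-t)@R
m=(abs(P[...,2]-.09)<.008)&(abs(P[...,0]-.6)<.3)&(abs(P[...,1]-.05)<.3)
m=cv2.morphologyEx(m.astype(np.uint8),cv2.MORPH_OPEN,np.ones((3,3)))
n,l,st,_=cv2.connectedComponentsWithStats(m); k=1+st[1:,4].argmax()
q=P[l==k][:,:2].astype(np.float32); rect=cv2.minAreaRect(q*1000); print("rect",rect)
box=cv2.boxPoints(rect); 
a=np.deg2rad(rect[2]); yaw=(a+np.pi/4)%(np.pi/2)-np.pi/4
o=np.array(rect[0])/1000
def w(x,y): return o+np.array([[np.cos(yaw),-np.sin(yaw)],[np.sin(yaw),np.cos(yaw)]])@[x,y]
print("yaw",yaw,"origin",o,"motor",w(.095,.125),"ball",w(-.062,.105),"piv",w(-.035,.03))
for nm,(uu,vv) in {"motor":(214,178),"driven":(298,156)}.items(): print(nm,ray_z(c,uu,vv,.16))
for cam_,C in (("top",c),("scene",cs)):
    for mm in models.landmark_of(cam_,"ball_center")[:1]:
        print(cam_,"ball",ray_z(C,mm["location"][0]*560,mm["location"][1]*420,.143))
lug=(abs(P[...,2]-.181)<.006)&(np.hypot(P[...,0]-.55,P[...,1]+.05)<.05); print("lug top",lug.sum(),P[lug].mean(0) if lug.any() else 0)
for A in (0,.3,.43,.5):
    b=A-.3; ax=w(-.035+.13*np.sin(b),.03-.13*np.cos(b)); th=yaw+b
    n_=np.array([np.cos(th),np.sin(th)])
    print(A,"axis",ax.round(4),"pushdir deg",round(np.degrees(th),1),"tcp@contact",(ax-n_*.017).round(4),"tcp 40mm before",(ax-n_*.057).round(4))
E
python3 fit.py
```

```text
rect ((586.0347290039062, 60.0947265625), (281.89129638671875, 370.64825439453125), 19.106040954589844)
yaw 0.33346332167847326 origin [0.58603473 0.06009473] motor [0.63488691 0.20930419] ball [0.4930817  0.13901705] piv [0.5431432  0.07698605]
motor [0.63035781 0.2073653  0.16      ]
driven [ 0.69873224 -0.0099411   0.16      ]
top ball [0.48924924 0.13900836 0.143     ]
scene ball [0.49290967 0.13116879 0.143     ]
lug top 61 [ 0.54660179 -0.05296576  0.18197154]
0 axis [ 0.5475 -0.0529] pushdir deg 1.9 tcp@contact [ 0.5305 -0.0535] tcp 40mm before [ 0.4905 -0.0548]
0.3 axis [ 0.5857 -0.0459] pushdir deg 19.1 tcp@contact [ 0.5696 -0.0514] tcp 40mm before [ 0.5318 -0.0645]
0.43 axis [ 0.6013 -0.0393] pushdir deg 26.6 tcp@contact [ 0.5861 -0.0469] tcp 40mm before [ 0.5503 -0.0648]
0.5 axis [ 0.6093 -0.035 ] pushdir deg 30.6 tcp@contact [ 0.5946 -0.0436] tcp 40mm before [ 0.5602 -0.0639]
```

send_rows:
  commands:
    - [[0,0,0.02],[1.85,-4.05,0],0]
    - [[0,0,0.02],[1.85,-4.05,0],0]
    - [[0,0,0.02],[1.85,-4.05,0],0]
    - [[0,0,0.02],[1.85,-4.05,0],0]
    - [[0,0,0.02],[1.85,-4.05,0],0]
    - [[0,0,0.02],[1.85,-4.05,0],0]
    - [[0,0,0.02],[1.85,-4.05,0],0]
    - [[0,0,0.02],[1.85,-4.05,0],0]
    - [[0,0,0.02],[1.85,-4.05,0],0]
    - [[0,0,0.02],[1.85,-4.05,0],0]
    - [[0,0,0.02],[1.85,-4.05,0],0]
    - [[0,0,0.02],[1.85,-4.05,0],0]
    - [[0,0,0.02],[1.85,-4.05,0],0]
    - [[0,0,0.02],[1.85,-4.05,0],0]
    - [[0,0,0.02],[1.85,-4.05,0],0]
    - [[0,0,0.02],[1.85,-4.05,0],0]
    - [[0,0,0],[0,0,0],0]
    - [[0,0,0],[0,0,0],0]
  grip_force: 40

```text
clock: 3.3
tcp_pos: [0.4806, -0.0516, 0.2392]
eef_rot: [-0.0, -0.009, 1.0, 0.0]
wrist_force: [-0.5, -0.2, -0.4]
grip_width: -0.0003
finger_force: 0.0
```

send_rows:
  commands:
    - [[0,0,0],[0,0,-2],0]
    - [[0,0,0],[0,0,-2],0]
    - [[0,0,0],[0,0,-2],0]
    - [[0,0,0],[0,0,-1.3],0]
    - [[0,0,0],[1,-0.1,0],0]
    - [[0,0,0],[1,-0.1,0],0]
    - [[0,0,0],[1,0,0],0]
    - [[0,0,0],[1,0,0],0]
    - [[0,0,0],[0.5,0,0],0]
    - [[0,0,0],[0.5,0,0],0]
    - [[0,0,0],[0.5,0,0],0]
    - [[0,0,0],[0,0,0],0]
    - [[0,0,0],[0,0,0],0]

```text
clock: 4.6
tcp_pos: [0.5336, -0.0528, 0.1661]
eef_rot: [-0.002, -0.01, 1.0, 0.0]
wrist_force: [-4.4, 0.1, 3.3]
grip_width: 0.0
finger_force: 2.7
```

Run:
```python
from h import *
c=camera("scene"); p=c["pixels"][150:300,170:370,::-1]
cv2.imwrite("pics/s1.png",cv2.resize(p,None,fx=4,fy=4,interpolation=cv2.INTER_CUBIC))
s=r.state();print(s["clock"],s["tcp_pos"],s["wrist_force"])
```

```text
4.65 [ 0.53353418 -0.05279252  0.16607845] [-6.07222592 -0.82620143  3.66224254]
```

View pics/s1.png

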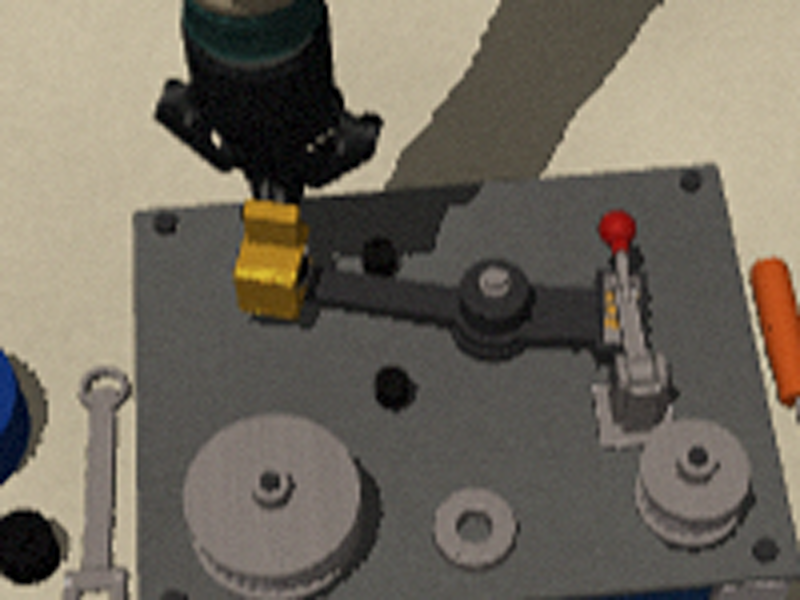

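The picture shows the closed fingertips resting on the lug's front face (crop 275,205), with the pawl on the ratchet. Next I'll push along the arc.

send_rows:
  commands:
    - [[0,0,0.03],[0.36,0.01,0],0]
    - [[0,0,0.03],[0.36,0.01,0],0]
    - [[0,0,0.03],[0.36,0.01,0],0]
    - [[0,0,0.03],[0.36,0.01,0],0]
    - [[0,0,0.03],[0.36,0.01,0],0]
    - [[0,0,0.03],[0.36,0.01,0],0]
    - [[0,0,0.03],[0.36,0.01,0],0]
    - [[0,0,0.03],[0.36,0.01,0],0]
    - [[0,0,0.03],[0.36,0.01,0],0]
    - [[0,0,0.03],[0.36,0.04,0],0]
    - [[0,0,0],[0,0,0],0]

```text
clock: 5.75
tcp_pos: [0.5679, -0.0514, 0.1657]
eef_rot: [-0.004, -0.16, 0.987, 0.001]
wrist_force: [-8.6, 0.2, 7.0]
grip_width: -0.0001
finger_force: 4.4
```

send_rows:
  commands:
    - [[0,0,0.03],[0.38,0.11,0],0]
    - [[0,0,0.03],[0.38,0.11,0],0]
    - [[0,0,0.03],[0.38,0.12,0],0]
    - [[0,0,0.03],[0.38,0.12,0],0]
    - [[0,0,0.03],[0.38,0.13,0],0]
    - [[0,0,0.03],[0.38,0.14,0],0]
    - [[0,0,0.03],[0.38,0.14,0],0]
    - [[0,0,0],[0.2,0.1,0],0]
    - [[0,0,0],[0,0,0],0]
    - [[0,0,0],[0,0,0],0]
    - [[0,0,0],[0,0,0],0]

```text
clock: 6.85
tcp_pos: [0.5952, -0.043, 0.1657]
eef_rot: [-0.005, -0.261, 0.965, -0.0]
wrist_force: [-12.0, -3.8, 7.8]
grip_width: 0.0001
finger_force: 5.9
```

Run:
```python
from h import *
c=camera("scene"); p=c["pixels"][150:300,170:370,::-1]
cv2.imwrite("pics/s2.png",cv2.resize(p,None,fx=4,fy=4,interpolation=cv2.INTER_CUBIC))
s=r.state();print(s["clock"],s["tcp_pos"],s["wrist_force"])
piv=np.array([.5431,.0770]);yaw=.3335
# arm angle from tcp: find a minimising distance of contact pose along push normal
from scipy.optimize import brentq
p=np.array(s["tcp_pos"][:2])
def f(A):
    th=yaw+A-.3; n=np.array([np.cos(th),np.sin(th)]); return (p-piv)@n+.017
print("arm angle est",brentq(f,-.2,.8))
m=models.landmark_of("scene","lug_face")
for x in m[:1]: print(x["confidence"],ray_z(c,x["location"][0]*560,x["location"][1]*420,.1685))
m=models.landmark_of("scene","ball_center")
for x in m[:1]: print(x["confidence"],ray_z(c,x["location"][0]*560,x["location"][1]*420,.143))
```

```text
6.9 [ 0.5951504  -0.0430121   0.16571892] [-12.42163922  -3.97717417   6.76514392]
arm angle est 0.5060492693103339
0.62 [ 0.61555537 -0.03909617  0.1685    ]
0.49 [0.48230653 0.13648814 0.143     ]
```

View pics/s2.png

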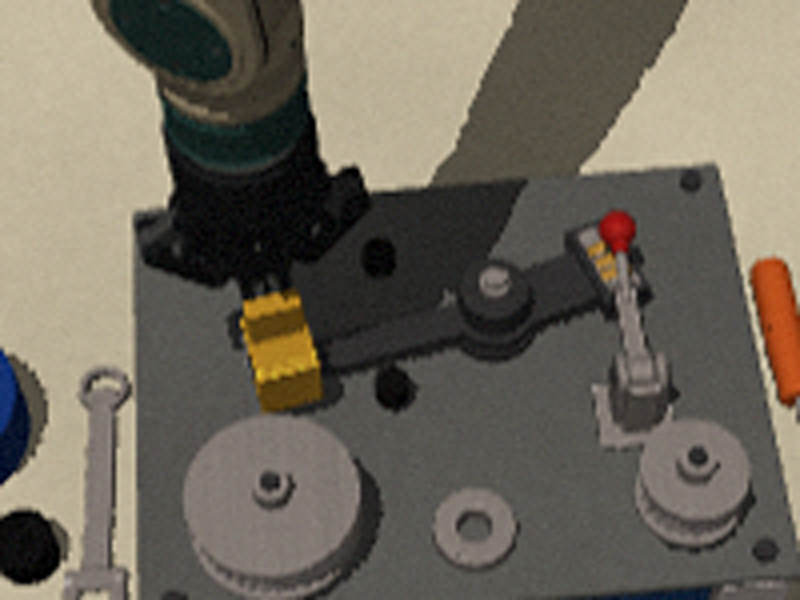

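The arm is at about 0.51 rad with a push of about 13 N. The pawl lies down (ball at crop 617,230, as before) and the other things have not moved.

```bash
python3 -c "
from bench import close_job
print(close_job())"
```

```text
the job is handed in; nothing more can be done
None
```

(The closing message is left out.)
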